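# Hold the moisture analyser's sprung hood just below its balance point

### The job

The hood spring of the moisture analyser is going to be adjusted. First set the steel lid gently on the white mixing bowl, seated all round and level, so that nothing falls in, and let go of it. Then grip the hood by its bow handle, raise it until it is clearly past its balance point (its spring carries it), ease it back to about five degrees below that point without ever letting it fly up or drop, and finish while still gripping the handle and holding it there for the colleague at the tension screw; leave everything else on the bench where it stands.

Things in the scene. Friction and masses are not known exactly. Their poses are not given: they have to be found in the camera images.
- bowl: white ceramic mixing bowl, loose on the bench, 136 mm across its round rim, 65 mm high, wall 5 mm, mouth 126 mm wide inside, about 0.35 kg. (The grey stone mortar is smaller, with a thick wall.) Origin: centre of its underside, z up. Bowl and lid may stand in each other's places
- bowl_rim (a point): centre of the bowl's mouth, level with the top of its rim, 65 mm above its underside
- lid: round steel lid, 0.22 kg, loose on the bench, right way up. From below: spigot 114 mm wide, 10 mm deep, fits inside the bowl's rim; flange 148 mm wide rests on the rim; its top rises to 19 mm; upright black knob 23 mm across from 29 to 51 mm, top 53 mm, above the origin (centre of the spigot's underside, z up). Grip the knob 43 mm above the origin. Seated, the origin is 55 mm above the bowl's
- analyser: white moisture analyser, 340 mm deep, 210 mm wide, fixed to the bench in a different place and at a slightly different angle each time. Origin: centre of its underside; its own x axis points from the console (towards the robot) to the hinge at the back, z up. The console's top is at most 75 mm above the bench; the closed hood reaches 164 mm
- hood_hinge (a point): middle of the hood's hinge axis at the back of the analyser, 100 mm above the bench; the axis runs level along the analyser's own y. The small black tension screw is at one end of it
- hood_handle (a point): middle of the hood's black bow handle, on the robot's side: a level round bar 12 mm thick along the analyser's y, 98 mm free between its legs, 42 mm in front of the hood. Closed, it is 125 mm above the bench (50 mm free below), 237 mm in front of and 25 mm above the hinge axis. Pinched from above (fingers closing along the analyser's x) it can turn in an upright gripper that follows the arc
- hood (a joint): hood angle, rad: 0 closed (as at the start), grows as its front rises, stop at 1.2. The hood weighs 0.85 kg and its hinge spring carries part of it: it balances at 0.70 rad (40 degrees; bar 272 mm above the bench). Let go below that it falls shut, above it the spring lifts it to the stop. The pull at the handle is under 1.5 N, nearly nothing near the balance point
- jar: bystander: small white jar with a cap, 52 mm across, 52 mm high; origin under its centre
- bottle: bystander: amber glass bottle, 62 mm across, 130 mm high; origin under its centre
- mortar: bystander: grey stone mortar, 110 mm across, 62 mm high, thick wall; origin under its centre
- pestle: bystander: grey stone pestle lying down, 120 mm long, 28 mm thick; origin under its middle
- spatula: bystander: spatula lying down, 200 mm long; origin under its middle
- dish: bystander: shallow steel dish, 96 mm across, 16 mm high; origin under its centre
- beaker: bystander: clear beaker, 60 mm across, 80 mm high; origin under its centre
Things that resemble listed ones, but are neither listed nor needed, are in the scene too. Leave any green or orange look-alike of the lid alone.

How it is judged:
On the way, in this order (a step that is already met when the one before it is completed fails the run):
1. the lid sits seated and level on the bowl and is let go (horizontal distance between lid and bowl below 0.009 m and z of lid in the frame of bowl between 0.05 and 0.058 m and angle between lid's own z axis and vertical below 0.05 rad and height (world z) of bowl below 0.006 m and contact force between the fingers and lid below 0.1 N), for 0.3 s.
2. the hood is raised past its balance point (above 0.73 rad) (value of joint hood above 0.73 rad), for 0.1 s.
At the end, for the whole second after the job is handed in: Fingers grip the handle (over 2 N) and hold the hood still (under 0.05 rad/s) at 0.54 to 0.685 rad, just below its balance at 0.70, after it was above 0.73; the lid is seated: centre within 9 mm of the bowl's, origin 50 to 58 mm above the bowl's, level within 0.05 rad; the bowl stands on the bench (all of step 1 and value of joint hood between 0.54 and 0.685 rad and velocity of joint hood between -0.05 and 0.05 rad/s and contact force between the fingers and analyser above 2 N); the arm keeps its last pose, push and grip.
It fails at once if the hood flies up or drops (faster than 2.2 rad/s) (velocity of joint hood above 2.2 rad/s or velocity of joint hood below -2.2 rad/s).
It fails at once if the lid is dropped onto the bowl (over 0.45 m/s close above it) (horizontal distance between lid and bowl below 0.05 m and z of lid in the frame of bowl below 0.08 m and linear speed of lid above 0.45 m/s).
It fails at once if something else on the bench is moved by more than 30 mm (distance of any of jar, bottle, mortar, pestle, spatula, dish, beaker from where it was at the start of the episode above 0.03 m).
It also fails if it takes over 58 s, if anything falls off the work surface, if the arm or the gripper's body presses on something with over 40 N, if the wrist force passes 120 N, or if a joint passes its speed limit or range.

### The arm

A 7-joint arm with a two-finger parallel gripper is mounted at the origin on the work surface. World frame = base frame: x ahead of the robot, y to its left, z up, the work surface at z = 0. Lengths are in m, angles in rad, forces in N, time in s.
With the tool pointing down it reaches from about 0.4 to 0.875 m from the base axis. Payload 19.3 kg.
Tool frame: the origin (TCP) lies at the very end of the fingers, on their centre line; the grasp point (between the pads) lies 19 mm behind it; z points along the fingers, y is the line along which they close (so a half turn about z gives the same grasp; the last joint's range is limited). The gripper opens to 85 mm and grips with 20 to 120 N. Pads are 22 mm wide; open, the fingers measure 114 mm over their backs; the gripper's body (76 mm by 85 mm) begins 54 mm behind the grasp point. The pads swing forward as they close: fully open they stand 13 mm farther back than shut.
Start: joints at [-1.413, 0.521, -0.036, 1.599, 0.021, 1.021, -0.113], TCP at [0.141, 0.609, 0.231] pointing down, gripper open.
Joint ranges: [-2.91, 2.91], [-0.3, 2.13], [-1.5, 1.42], [0.17, 2.43], [-1.26, 4.41], [0.16, 1.93], [-2.52, 2.52]. Speed limits (rad/s): [1.89, 1.89, 2.39, 2.39, 3.01, 3.01, 3.01].

### API

Orientations are given as [roll, pitch, yaw] about the fixed x, y, z axes, in that order (R = Rz(yaw) Ry(pitch) Rx(roll)).
In Python, from workcell import bot gives the robot as it stands.
- The arm moves only by the shell command python3 -m crank 'ROWS' [FORCE]. ROWS is a JSON object of lists of equal length, an entry for each row: "travel": the shift along the world's x, y, z in cm, a list of three; "turn": the turn, a rotation vector about the world's x, y, z in degrees, a list of three; "gripper": the closure, from 0 (fully open) to 1 (shut). A call has exactly 5 rows; each row is the pose to reach, as a shift and turn from the pose commanded when the call began; what a row does not reach only later rows make up. A row lasts 1/10 s, in which the tool goes at most 50 mm and 8.59 degrees, less where a joint would pass 70% of its speed; a pose out of reach is approached as far as the arm can. A call with a gripper value outside its range is refused whole. The fingers move at their own pace and stop on an object; FORCE is the grip in N (left out, the last holds). Time passes only in rows, so rows that repeat a pose let the fingers close, or fill a call up. It gives the time, the measured TCP pose, the force, the opening and the grip force at its end, in the units of the state.
- bot.observe(): the state, without advancing time (a new reading comes with each control period).
- bot.grab_frame(name): name is "scene" or "top" or "wrist"; returns a dict with "pixels" (420x560x3 uint8, red, green, blue), "fx", "fy", "cx", "cy" (pixels), "extrinsics" (4x4, takes a point from world to camera coordinates). Camera axes: x right, y down, z forward; pixel columns grow to the right and rows downward; lengths in m; the calibration is good to about 2 mm. The wrist camera is an equidistant fisheye: a pixel r from the principal point sees the ray r / f radians off the axis. A picture is of the moment at which its call begins. There is no depth.
- bot.job_done(): hands the job in; it is judged then, once.
The state is a dict: "clock": time; "qpos": joint angles; "qd": joint speeds; "joint_efforts": joint torques, N m; "position": TCP position; "tool_rot": TCP orientation; "force": force on the tool from outside, world axes, zero at the start; "moment": the same for the moment, N m; "grip_width": finger opening in m; "finger_force": force on a finger pad.
Only numpy, scipy, OpenCV 4.12 (cv2) and the standard library are available. Lean on these libraries where they do the work, as an engineer would, in place of code of your own. Each camera call takes 0.05 s, during which the arm holds its last target. There are 200 camera calls.

## Working session

There is one attempt and no reset: what is moved stays moved. The work goes in short steps, Python scripts to look and compute and a shell command to move; the robot and the scene stay as the last step left them, time stands still between calls to the robot, and variables do not carry over. Pictures are saved under pics/ and viewed, at most 10 in all, crops included, and the job is handed in when it is done.

```bash
mkdir -p pics; cat > h.py <<'E'
import numpy as np, cv2, pickle
from workcell import bot
def snap(name,fn):
    f=bot.grab_frame(name); cv2.imwrite(f'pics/{fn}.png',np.ascontiguousarray(f['pixels'][:,:,::-1])); pickle.dump(f,open(f'pics/{fn}.pkl','wb')); return f
def load(fn): return pickle.load(open(f'pics/{fn}.pkl','rb'))
def ray(f,u,v,fish=False):
    E=np.array(f['extrinsics']);R,t=E[:3,:3],E[:3,3]
    x,y=(u-f['cx'])/f['fx'],(v-f['cy'])/f['fy']
    if fish:
        r=np.hypot(x,y);d=np.array([x/r*np.sin(r),y/r*np.sin(r),np.cos(r)])
    else: d=np.array([x,y,1.])
    d=R.T@d; return -R.T@t,d/np.linalg.norm(d)
def atz(f,u,v,z,fish=False):
    o,d=ray(f,u,v,fish); return o+d*(z-o[2])/d[2]
def tri(*rays):
    A=np.zeros((3,3));b=np.zeros(3)
    for o,d in rays:
        P=np.eye(3)-np.outer(d,d);A+=P;b+=P@o
    p=np.linalg.solve(A,b); return p,[np.linalg.norm(np.cross(p-o,d)) for o,d in rays]
def proj(f,p,fish=False):
    E=np.array(f['extrinsics']);c=E[:3,:3]@np.asarray(p)+E[:3,3]
    if fish:
        th=np.arctan2(np.hypot(c[0],c[1]),c[2]);s=th/np.hypot(c[0],c[1]);return f['cx']+f['fx']*c[0]*s,f['cy']+f['fy']*c[1]*s
    return f['cx']+f['fx']*c[0]/c[2],f['cy']+f['fy']*c[1]/c[2]
E
python3 - <<'E'
from h import *
for n in ("scene","top","wrist"):
    f=snap(n,n+'0'); o,d=ray(f,f['cx'],f['cy']); print(n,f['fx'],f['cx'],f['cy'],o.round(3),d.round(3))
a=[cv2.imread(f'pics/{n}0.png') for n in('scene','top')]
s=bot.observe(); print(s)
E
```

```text
scene 388.32766278684863 276.0739493576022 210.87452801131042 [ 0.978 -0.738  0.707] [-0.47   0.671 -0.573]
top 444.62992562038346 288.3154624817406 200.17114799058677 [ 0.324 -0.036  1.345] [ 0.136 -0.006 -0.991]
wrist 325.19226210127806 277.1994002834168 210.3194893016335 [0.073 0.625 0.375] [ 0.271 -0.064 -0.961]
{'clock': 0.15, 'qpos': array([-1.41319452,  0.52184487, -0.03632243,  1.59985245,  0.0212052 ,
        1.02109962, -0.11281406]), 'qd': array([ 0.00056351, -0.00526999,  0.00124272, -0.00130858,  0.000341  ,
       -0.00067801, -0.00033665]), 'joint_efforts': array([ 1.85376310e-03, -9.27391934e+01,  1.98024496e+00, -3.70064592e+01,
        1.79249950e-02,  6.23043277e-03,  1.59415553e-06]), 'position': array([0.14112577, 0.60861162, 0.23088691]), 'tool_rot': array([-3.14077574e+00,  6.11974369e-05,  2.91376244e+00]), 'force': array([ 0.29166796,  0.26543087, -0.19687564]), 'moment': array([0.0037271 , 0.05441008, 0.01834143]), 'finger_force': 0.0, 'grip_width': 0.08558968644443132}
```

View pics/top0.png

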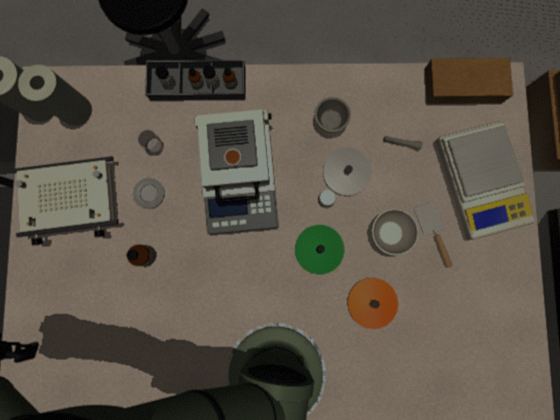

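View pics/scene0.png

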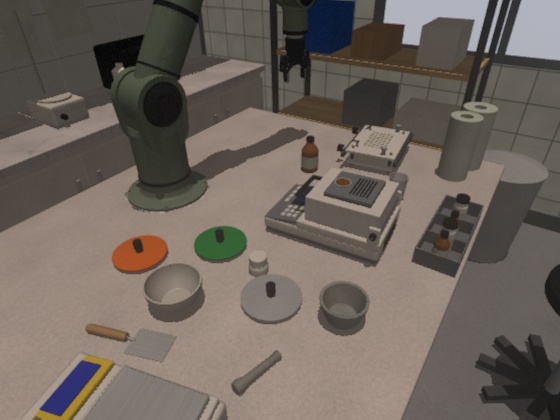

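Top view: the steel/grey lid is at (347,171), with green (320,249) and orange (373,303) look-alikes. The white bowl is at (394,233) and is wider and thinner-walled than the grey mortar at (332,116). The analyser is at (237,170), with its handle near (238,190). I'll confirm these in an enlarged crop.

```bash
python3 - <<'E'
import cv2,numpy as np
t=cv2.imread('pics/top0.png');s=cv2.imread('pics/scene0.png')
def c(im,x,y,w,h,k): return cv2.convertScaleAbs(cv2.resize(im[y:y+h,x:x+w],None,fx=k,fy=k,interpolation=cv2.INTER_CUBIC),alpha=1.4)
# A: top lid+bowl 100x75 x4 ; B: analyser top ; C: scene lid,bowl ; D: scene analyser
A=c(t,315,140,114,120,2.5)[:300,:285]
o=np.zeros((600,800,3),np.uint8)
def put(im,x,y):
    h,w=im.shape[:2];o[y:y+h,x:x+w]=im
put(c(t,315,85,133,180,3)[:600,:400][:540],0,0)
put(c(t,190,150,100,75,4),400,0)
put(c(s,135,240,250,100,1.6),400,300)
put(c(s,255,165,133,46,3)[:138],400,462)
cv2.imwrite('pics/crop1.png',o)
E
```

```text
(no output)
```

View pics/crop1.png

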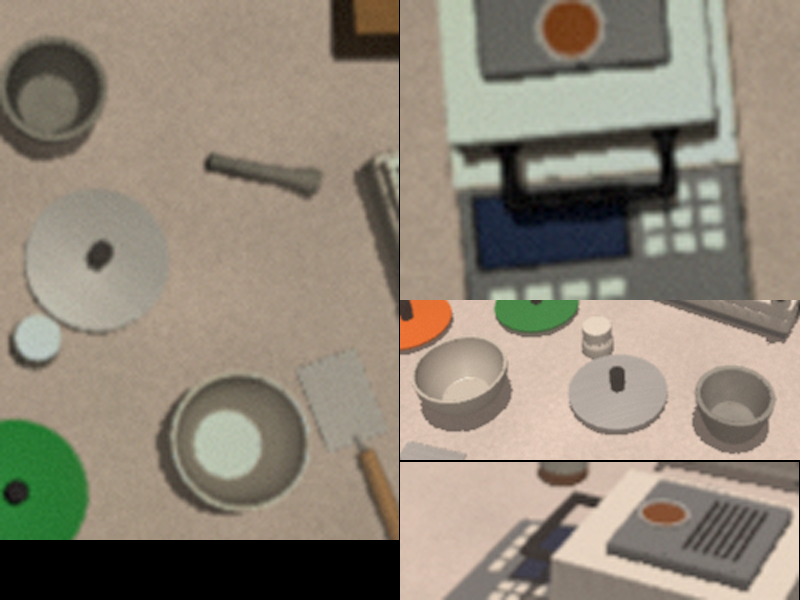

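The crop confirms the target lid as the bare steel one with a black upright knob, at top (347,171). The target bowl is the wide, thin-walled one at top (395,232). The bow handle bar runs from top (217,200) to (258,197.5).

```bash
python3 - <<'E'
from h import *
t,s=load('top0'),load('scene0')
for n,a,b in [('lidflange',(347,171.3),(271.2,297.5)),('rim',(395,232.3),(173.4,285)),('barL',(217,200),(298.3,194.3)),('barL?',(217,200),(315,177.7)),('barR',(258,197.5),(298.3,194.3))]:
    p,e=tri(ray(t,*a),ray(s,*b)); print(n,p.round(3),np.round(e,4))
for n,a,z in [('bL',(217,200),.125),('bR',(258,197.5),.125),('jar',(328,198),.052)]: print(n,atz(t,*a,z).round(3))
E
```

```text
lidflange [ 0.596 -0.224  0.008] [0.0008 0.0008]
rim [ 0.406 -0.351  0.053] [0.0027 0.0027]
barL [0.479 0.145 0.068] [0.0287 0.0287]
barL? [0.496 0.156 0.118] [0.0013 0.0013]
barR [0.504 0.043 0.122] [0.0038 0.0038]
bL [0.494 0.154 0.125]
bR [0.5   0.041 0.125]
jar [ 0.507 -0.16   0.052]
```

```bash
python3 -m crank '{"travel":[[3.4,-3.2,1.4],[6.8,-6.4,2.8],[10.2,-9.6,4.2],[13.6,-12.8,5.6],[17,-16,7]],"turn":[[0,0,-4],[0,0,-8],[0,0,-12],[0,0,-16],[0,0,-20]],"gripper":[0,0,0,0,0]}'
python3 -m crank '{"travel":[[2.6,-3.6,0.4],[5.2,-7.2,0.8],[7.8,-10.8,1.2],[10.4,-14.4,1.6],[13,-18,2]],"turn":[[0,0,-5],[0,0,-10],[0,0,-15],[0,0,-20],[0,0,-25]],"gripper":[0,0,0,0,0]}'
python3 - <<'E'
from h import *
snap('wrist','w1')
E
python3 -m crank '{"travel":[[1.6,-4.6,0],[3.2,-9.2,0],[4.8,-13.8,0],[6.4,-18.4,0],[8,-23,0]],"turn":[[0,0,-5],[0,0,-10],[0,0,-16],[0,0,-22],[0,0,-27]],"gripper":[0,0,0,0,0]}'
python3 -m crank '{"travel":[[-0.4,-4.8,0],[-0.8,-9.6,0],[-1.2,-14.4,0],[-1.6,-19.2,0],[-2,-24,0]],"turn":[[0,0,-5],[0,0,-10],[0,0,-15],[0,0,-20],[0,0,-25]],"gripper":[0,0,0,0,0]}'
python3 -m crank '{"travel":[[0,0,0],[0,0,0],[0,0,0],[0,0,0],[0,0,0]],"turn":[[0,0,0],[0,0,0],[0,0,0],[0,0,0],[0,0,0]],"gripper":[0,0,0,0,0]}'
python3 - <<'E'
from h import *
snap('wrist','w2');snap('top','top1')
a,b=[cv2.convertScaleAbs(cv2.imread(f'pics/{n}.png'),alpha=1.3) for n in('w1','w2')]
cv2.imwrite('pics/v2.png',cv2.resize(b,(784,588),interpolation=cv2.INTER_CUBIC))
cv2.imwrite('pics/v1.png',cv2.resize(a,(784,588),interpolation=cv2.INTER_CUBIC))
E
```

```text
clock: 0.65
position: [0.3122, 0.4472, 0.3018]
tool_rot: [-3.142, -0.0, 2.562]
force: [1.2, 0.8, -0.1]
grip_width: 0.0857
finger_force: 0.0
clock: 1.15
position: [0.4418, 0.2672, 0.3215]
tool_rot: [3.142, -0.0, 2.125]
force: [0.8, -0.5, -0.5]
grip_width: 0.0854
finger_force: 0.0
clock: 1.7
position: [0.5214, 0.037, 0.3214]
tool_rot: [3.141, -0.0, 1.653]
force: [1.8, 0.6, -0.1]
grip_width: 0.0859
finger_force: 0.0
clock: 2.2
position: [0.5007, -0.2028, 0.3214]
tool_rot: [3.141, -0.0, 1.218]
force: [0.6, 0.5, -0.0]
grip_width: 0.0854
finger_force: 0.0
clock: 2.7
position: [0.5014, -0.2002, 0.3213]
tool_rot: [-3.142, -0.0, 1.223]
force: [1.1, -0.7, 0.3]
grip_width: 0.0855
finger_force: 0.0
```

View pics/v2.png

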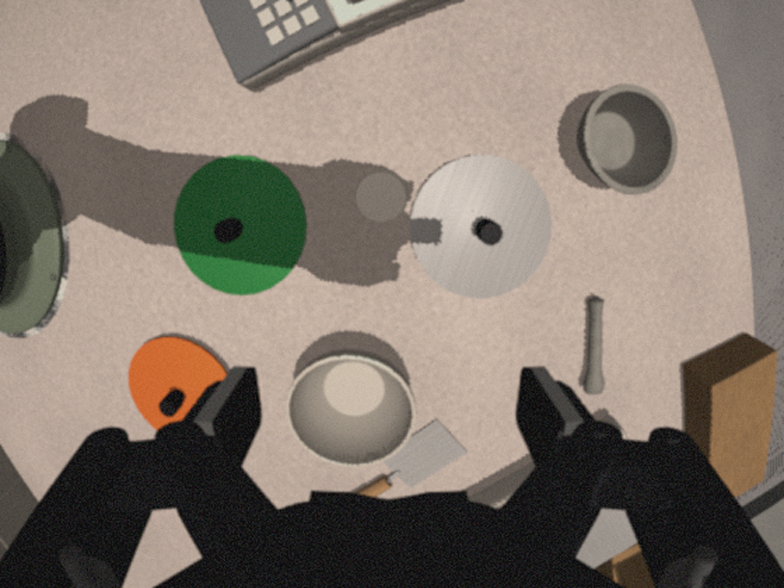

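Wrist view (1.4x enlarged): steel lid centred at about (481,226) with its knob top at (490,232), and bowl rim centred at about (351,410). The jar is at (381,197) in shadow.

```bash
cat > fit.py <<'E'
from h import *
from scipy.optimize import least_squares
def fit(R,views,x0,freeR=False):
    # views: list of (frame,fish,[pts])
    th=np.linspace(0,2*np.pi,181)
    def res(p):
        r=p[3] if freeR else R; out=[]
        C=np.c_[p[0]+r*np.cos(th),p[1]+r*np.sin(th),np.full(181,p[2])]
        for f,fi,pts in views:
            q=np.array([proj(f,c,fi) for c in C])
            for u in pts:
                d=q-np.array(u);k=np.argmin((d**2).sum(1));a,b=q[k-1],q[(k+1)%180]
                n=np.array([-(b-a)[1],(b-a)[0]]);out.append(n@(np.array(u)-q[k])/np.linalg.norm(n))
        return np.array(out)
    s=least_squares(res,list(x0)+([R] if freeR else []),loss='soft_l1',diff_step=1e-4); return s.x,res(s.x)
E
python3 - <<'E'
from fit import *
w,t,s=load('w2'),load('top0'),load('scene0')
W=lambda L:[(a/1.4,b/1.4) for a,b in L]
T=lambda L:[(315+a/3,85+b/3) for a,b in L]
S=lambda L:[(135+(a-400)/1.6,240+(b-300)/1.6) for a,b in L]
lid=fit(.074,[(w,1,W([(411,226),(551,226),(481,155),(481,298)])),(t,0,T([(25,259),(168,259),(97,189),(97,331)])),(s,0,S([(569,392),(668,392),(618,355),(618,428)]))],(.596,-.224,.012))
rim=fit(.068,[(w,1,W([(289,408),(413,405),(350,355),(352,465)])),(t,0,T([(172,442),(308,442),(240,374),(240,510)])),(s,0,S([(415,372),(508,368),(462,339)]))],(.406,-.351,.06))
for n,(x,r) in (('lid',lid),('rim',rim)): print(n,x.round(4),r.round(1))
p,e=tri(ray(w,490/1.4,232/1.4,True),ray(t,349.7,167.5));print('knobtop',p.round(4),e)
L=proj(w,(*lid[0][:2],.053),True);print('pred knob top w', np.array(L)*1.4, 'top',(np.array(proj(t,(*lid[0][:2],.053)))-[315,85])*3)
E
```

```text
lid [ 0.5958 -0.2232  0.0122] [-0.3 -0.3 -0.1  0.2 -0.8  0.  -0.6  0.4 -1.   0.5 -0.4 -1. ]
rim [ 0.4058 -0.3529  0.0557] [-1.  -2.5 -0.7  0.4 -0.5 -1.  -1.1 -0.4 -2.2  1.9  0.4]
knobtop [ 0.6021 -0.2293  0.0214] [np.float64(0.0028644620935865143), np.float64(0.0028644620935865998)]
pred knob top w [492.00945828 233.88121538] top [100.92028686 249.58361185]
```

```bash
python3 - <<'E'
from fit import *
w,t,s,w1=load('w2'),load('top0'),load('scene0'),load('w1')
# project w1 handle to see whether in view
for p in ((.494,.154,.125),(.5,.041,.125)): print(proj(w1,p,True),proj(w,p,True))
def crop(fn,x,y,wd,ht,k,f=None,fish=0):
    im=cv2.resize(cv2.imread(f'pics/{fn}.png')[y:y+ht,x:x+wd],None,fx=k,fy=k,interpolation=cv2.INTER_CUBIC);return cv2.convertScaleAbs(im,alpha=1.4)
o=np.zeros((600,800,3),np.uint8)
o[:300,:400]=crop('w2',200,245,100,75,4,w,1)[:300,:400]
o[:300,400:]=crop('top0',345,195,100,75,4)[:300,:400]
o[300:,:400]=crop('scene0',125,250,100,75,4)[:300,:400]
c=proj(w1,(.497,.098,.125),True);x=int(np.clip(c[0]-67,0,560-133));y=int(np.clip(c[1]-50,0,320));print('w1 crop',x,y)
o[300:,400:]=crop('w1',x,y,133,100,3.008)[:300,:400]
cv2.imwrite('pics/crop2.png',o)
E
```

```text
(np.float64(263.85198530931535), np.float64(287.58277692951316)) (np.float64(167.86909276877537), np.float64(-83.24378346226479))
(np.float64(225.1933587106697), np.float64(349.11515804566966)) (np.float64(199.28458260631146), np.float64(-16.19243799805517))
w1 crop 176 270
```

View pics/crop2.png

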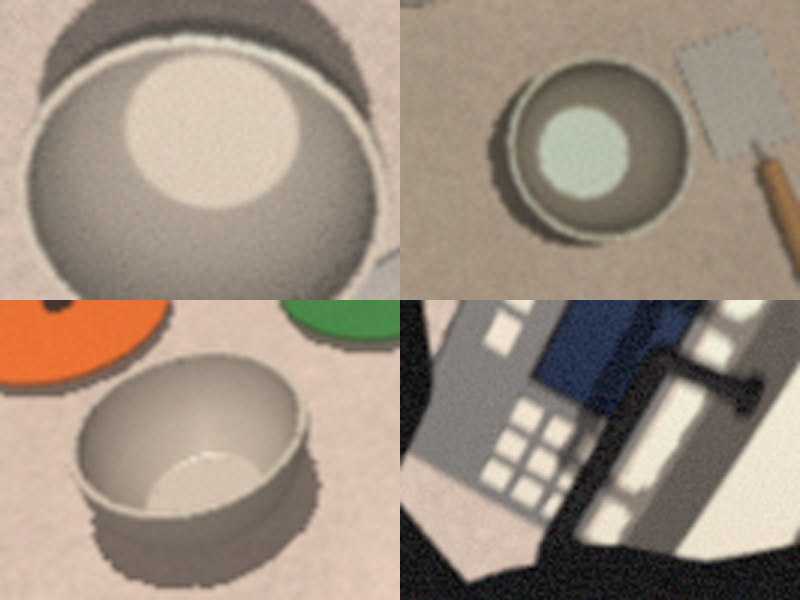

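The bowl's full rim is visible in all three views. In the wrist crop it runs left (26,180), right (386,180), top (200,33). In w1 the bow handle is seen from (655,360) down to (555,540).

```bash
python3 - <<'E'
from fit import *
w,t,s=load('w2'),load('top0'),load('scene0')
V=lambda L,x,y,ox,oy:[(x+(a-ox)/4,y+(b-oy)/4) for a,b in L]
vs=[(w,1,V([(26,180),(386,180),(200,33),(100,68),(300,62)],200,245,0,0)),(t,0,V([(508,150),(691,150),(600,57),(600,243)],345,195,400,0)),(s,0,V([(76,450),(308,405),(210,352),(185,518)],125,250,0,300))]
for k in (vs,vs[:2],vs[1:],vs[::2]):
    x,r=fit(.068,k,(.406,-.351,.06));print(x.round(4),r.round(1))
E
python3 -m crank '{"travel":[[3,-1,-3],[6,-2,-6],[9.4,-2.3,-9],[9.4,-2.3,-13],[9.4,-2.3,-17]],"turn":[[0,0,0],[0,0,0],[0,0,0],[0,0,0],[0,0,0]],"gripper":[0.2,0.3,0.3,0.3,0.3]}' 30
python3 -m crank '{"travel":[[0,0,0],[0,0,0],[0,0,0],[0,0,0],[0,0,0]],"turn":[[0,0,0],[0,0,0],[0,0,0],[0,0,0],[0,0,0]],"gripper":[0.3,0.3,0.3,0.3,0.3]}'
```

```text
[ 0.4062 -0.3517  0.0606] [-1.8 -1.2  0.2 -2.4 -0.4 -0.2 -1.  -1.   0.5 -3.1  1.4 -0.2 -0.5]
[ 0.4041 -0.3564  0.0495] [-0.3 -0.5  0.4 -1.8 -0.3  0.7 -1.6  0.1 -0.2]
[ 0.4058 -0.3482  0.058 ] [-1.6  0.4 -0.7  0.3 -1.8  0.3 -0.2 -0.4]
[ 0.4086 -0.3521  0.063 ] [-0.5 -2.8  0.7 -1.3 -0.8 -2.8  0.9 -0.4 -0.4]
clock: 3.3
position: [0.5957, -0.2239, 0.1494]
tool_rot: [-3.142, 0.0, 1.222]
force: [0.1, 0.3, -0.5]
grip_width: 0.0601
finger_force: 0.0
clock: 3.8
position: [0.5958, -0.2242, 0.1528]
tool_rot: [3.14, -0.0, 1.221]
force: [-0.5, -0.4, -0.6]
grip_width: 0.06
finger_force: 0.0
```

```bash
python3 -m crank '{"travel":[[0,0,-4],[0,0,-8],[0,0,-10.5],[0,0,-12],[0,0,-12.7]],"turn":[[0,0,0],[0,0,0],[0,0,0],[0,0,0],[0,0,0]],"gripper":[0.3,0.3,0.3,0.3,0.3]}' 30
python3 -m crank '{"travel":[[0,0,0],[0,0,0],[0,0,0],[0,0,0],[0,0,0]],"turn":[[0,0,0],[0,0,0],[0,0,0],[0,0,0],[0,0,0]],"gripper":[0.3,0.4,0.6,0.8,1]}' 40
python3 -m crank '{"travel":[[0,0,0],[0,0,0],[0,0,0],[0,0,0],[0,0,0]],"turn":[[0,0,0],[0,0,0],[0,0,0],[0,0,0],[0,0,0]],"gripper":[1,1,1,1,1]}' 40
```

```text
clock: 4.3
position: [0.5951, -0.2242, 0.0237]
tool_rot: [-3.141, 0.0, 1.221]
force: [-0.4, 0.3, 0.8]
grip_width: 0.0599
finger_force: 0.0
clock: 4.8
position: [0.5956, -0.2242, 0.0253]
tool_rot: [3.141, -0.0, 1.221]
force: [-3.0, 1.7, 9.5]
grip_width: 0.0219
finger_force: 38.8
clock: 5.3
position: [0.5956, -0.2243, 0.0253]
tool_rot: [3.14, -0.0, 1.221]
force: [-1.5, 1.6, 9.3]
grip_width: 0.0219
finger_force: 38.8
```

```bash
python3 -m crank '{"travel":[[0,0,1],[0,0,3],[0,0,6],[0,0,10],[0,0,14]],"turn":[[0,0,0],[0,0,0],[0,0,0],[0,0,0],[0,0,0]],"gripper":[1,1,1,1,1]}' 40
python3 -m crank '{"travel":[[-2,-1,0],[-5,-3,0],[-9,-5,0],[-9,-5,0],[-9,-5,0]],"turn":[[0,0,0],[0,0,0],[0,0,0],[0,0,0],[0,0,0]],"gripper":[1,1,1,1,1]}' 40
python3 - <<'E'
from h import *
snap('wrist','w3');snap('top','top3');snap('scene','s3')
o=np.zeros((600,800,3),np.uint8)
def crop(fn,x,y,wd,ht,k): return cv2.convertScaleAbs(cv2.resize(cv2.imread(f'pics/{fn}.png')[y:y+ht,x:x+wd],None,fx=k,fy=k,interpolation=cv2.INTER_CUBIC),alpha=1.4)
o[:300,:400]=crop('w3',0,0,560,420,400/560)[:300]
o[:300,400:]=crop('top3',325,150,133,100,3.01)[:300,:400]
o[300:,:400]=crop('s3',125,210,200,150,2)
cv2.imwrite('pics/crop3.png',o)
E
```

```text
clock: 5.8
position: [0.5948, -0.2241, 0.1663]
tool_rot: [-3.141, 0.0, 1.22]
force: [1.1, -0.4, -1.9]
grip_width: 0.0214
finger_force: 39.6
clock: 6.3
position: [0.5047, -0.2747, 0.1653]
tool_rot: [3.141, -0.0, 1.219]
force: [0.1, 1.1, -2.6]
grip_width: 0.0216
finger_force: 39.8
```

View pics/crop3.png

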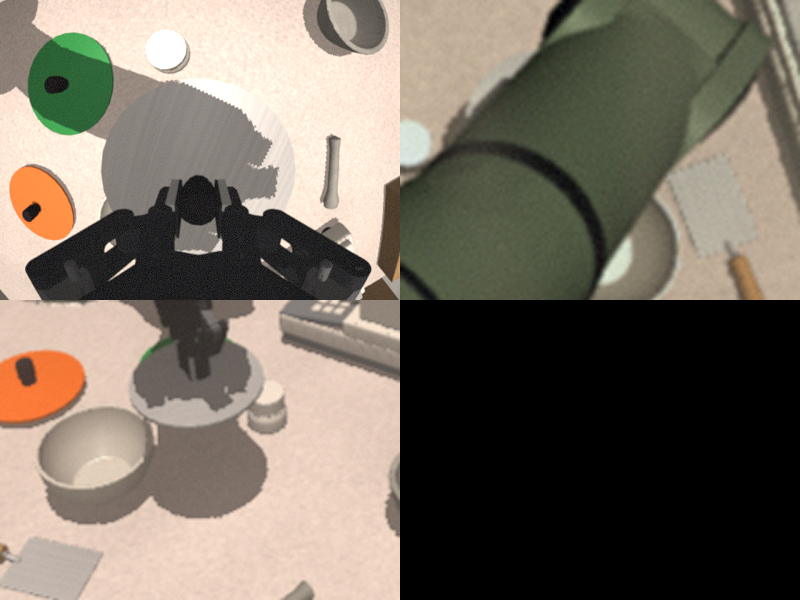

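The lid is held level by its knob. In the scene crop it is right of the bowl, whose rim is centred at about (96,452). I'll tighten the bowl fit view by view.

```bash
python3 - <<'E'
from fit import *
from scipy.ndimage import map_coordinates
w,t,s=load('w2'),load('top0'),load('scene0')
# subpixel: maximise mean outward gradient... rim bright ring: brightness at r=.0655 minus at r=.0715 and r=.059 around the circle z=.065
th=np.linspace(0,2*np.pi,240,endpoint=False)
def score(f,fi,c,z=.065):
    g=cv2.GaussianBlur(f['pixels'].astype(np.float32).mean(2),(0,0),.6);v=[]
    for r in (.0655,.0735,.0585):
        q=np.array([proj(f,(c[0]+r*np.cos(a),c[1]+r*np.sin(a),z),fi) for a in th[::4]])
        v.append(map_coordinates(g,[q[:,1],q[:,0]],order=1,mode='nearest'))
    return np.mean(np.clip(2*v[0]-v[1]-v[2],-40,40))
for n,f,fi in(('w',w,1),('t',t,0),('s',s,0)):
    best=max((score(f,fi,(x,y)),x,y) for x in np.arange(.394,.420,.001) for y in np.arange(-.366,-.338,.001)); print(n,np.round(best,3))
V=lambda L,x,y,ox,oy:[(x+(a-ox)/4,y+(b-oy)/4) for a,b in L]
E
```

```text
w [39.942  0.405 -0.349]
t [38.707  0.407 -0.351]
s [33.558  0.406 -0.349]
```

```bash
python3 -m crank '{"travel":[[-3,-2.3,0],[-6,-4.6,0],[-9,-6.9,-1],[-9.9,-7.6,-2],[-9.9,-7.6,-3]],"turn":[[0,0,0],[0,0,0],[0,0,0],[0,0,0],[0,0,0]],"gripper":[1,1,1,1,1]}' 40
python3 -m crank '{"travel":[[0,0,-1],[0,0,-2],[0,0,-3],[0,0,-3.4],[0,0,-3.4]],"turn":[[0,0,0],[0,0,0],[0,0,0],[0,0,0],[0,0,0]],"gripper":[1,1,1,1,1]}' 40
python3 - <<'E'
from h import *
snap('scene','s4');snap('wrist','w4')
o=np.zeros((600,800,3),np.uint8)
def crop(fn,x,y,wd,ht,k): return cv2.convertScaleAbs(cv2.resize(cv2.imread(f'pics/{fn}.png')[y:y+ht,x:x+wd],None,fx=k,fy=k,interpolation=cv2.INTER_CUBIC),alpha=1.4)
o[:,:]=crop('s4',105,215,133,100,6.02)[:600,:800]
cv2.imwrite('pics/crop4.png',o)
E
```

```text
clock: 6.95
position: [0.4055, -0.3511, 0.134]
tool_rot: [3.141, 0.0, 1.219]
force: [0.8, 1.3, -2.7]
grip_width: 0.0218
finger_force: 39.8
clock: 7.45
position: [0.4062, -0.3498, 0.0997]
tool_rot: [-3.141, -0.0, 1.221]
force: [-0.2, -0.6, -1.5]
grip_width: 0.0219
finger_force: 39.8
```

View pics/crop4.png

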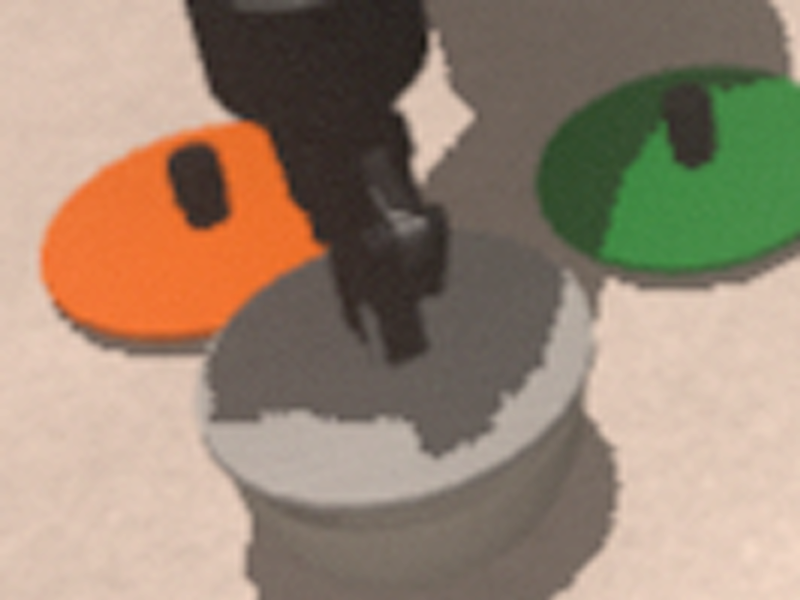

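The lid hangs concentric and level just over the bowl (flange centre about (400,365) in the crop). Lowering it gently.

```bash
python3 -m crank '{"travel":[[0,0,-0.3],[0,0,-0.6],[0,0,-0.9],[0,0,-1.2],[0,0,-1.4]],"turn":[[0,0,0],[0,0,0],[0,0,0],[0,0,0],[0,0,0]],"gripper":[1,1,1,1,1]}' 40
python3 -m crank '{"travel":[[0,0,-0.1],[0,0,-0.3],[0,0,-0.4],[0,0,-0.5],[0,0,-0.5]],"turn":[[0,0,0],[0,0,0],[0,0,0],[0,0,0],[0,0,0]],"gripper":[1,1,1,1,1]}' 40
```

```text
clock: 8.05
position: [0.4061, -0.3501, 0.086]
tool_rot: [-3.141, -0.0, 1.221]
force: [-0.1, -0.8, -1.9]
grip_width: 0.0212
finger_force: 39.9
clock: 8.55
position: [0.4061, -0.3501, 0.0812]
tool_rot: [-3.141, -0.0, 1.221]
force: [0.2, 0.4, -1.8]
grip_width: 0.0216
finger_force: 39.9
```

```bash
python3 -m crank '{"travel":[[0,0,-0.1],[0,0,-0.1],[0,0,-0.2],[0,0,-0.2],[0,0,-0.2]],"turn":[[0,0,0],[0,0,0],[0,0,0],[0,0,0],[0,0,0]],"gripper":[1,1,1,1,1]}' 40
```

```text
clock: 9.05
position: [0.4063, -0.3503, 0.0806]
tool_rot: [3.14, -0.001, 1.221]
force: [-5.8, 6.4, 30.0]
grip_width: 0.0216
finger_force: 43.0
```

```bash
python3 -m crank '{"travel":[[0,0,0.1],[0,0,0.1],[0,0,0.1],[0,0,0.1],[0,0,0.1]],"turn":[[0,0,0],[0,0,0],[0,0,0],[0,0,0],[0,0,0]],"gripper":[1,1,0.9,0.7,0.5]}' 20
python3 -m crank '{"travel":[[0,0,0],[0,0,0],[0,0,1],[0,0,4],[0,0,9]],"turn":[[0,0,0],[0,0,0],[0,0,0],[0,0,0],[0,0,0]],"gripper":[0.3,0.2,0.2,0.2,0.2]}' 20
python3 - <<'E'
from h import *
snap('wrist','w5');snap('scene','s5')
o=np.zeros((600,800,3),np.uint8)
def crop(fn,x,y,wd,ht,k): return cv2.convertScaleAbs(cv2.resize(cv2.imread(f'pics/{fn}.png')[y:y+ht,x:x+wd],None,fx=k,fy=k,interpolation=cv2.INTER_CUBIC),alpha=1.4)
o[:300,:400]=crop('w5',0,0,560,420,400/560)[:300]
o[:300,400:]=crop('s5',105,225,133,100,3.01)[:300,:400]
o[300:,400:]=crop('top0',190,150,100,75,4)
o[300:,:400]=crop('scene0',280,150,100,75,4)
cv2.imwrite('pics/crop5.png',o)
E
```

```text
clock: 9.55
position: [0.4062, -0.3502, 0.0802]
tool_rot: [3.142, 0.0, 1.221]
force: [0.1, 0.3, 0.5]
grip_width: 0.0391
finger_force: 0.0
clock: 10.05
position: [0.405, -0.3495, 0.1702]
tool_rot: [-3.138, -0.0, 1.22]
force: [0.6, -0.6, 1.5]
grip_width: 0.0683
finger_force: 0.0
```

View pics/crop5.png

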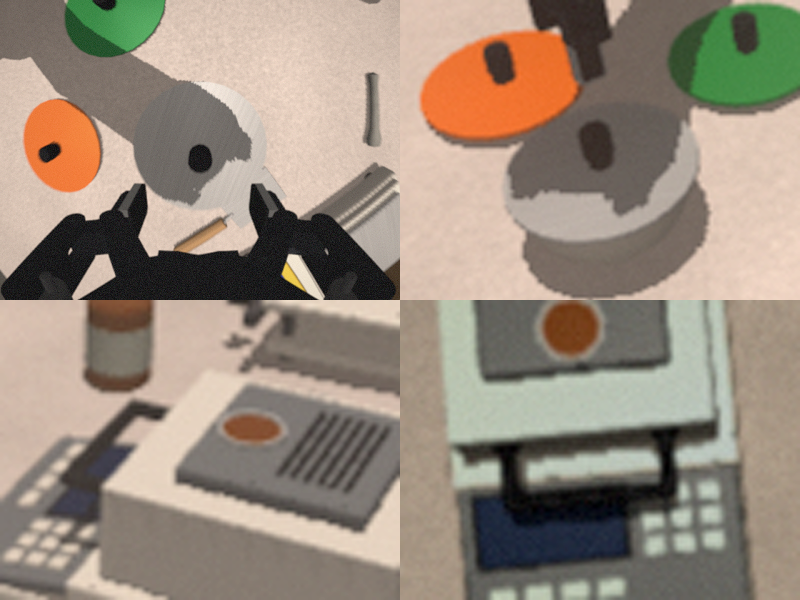

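Lid is seated level on the bowl and released: knob at (598,145) in the scene crop, flange even all round. Moving on to look at the handle from above.

```bash
python3 -m crank '{"travel":[[0,2,4],[0.5,5,7.5],[1,9,10],[2,13,12],[3,17,13]],"turn":[[0,0,2],[0,0,4],[0,0,6],[0,0,8],[0,0,11]],"gripper":[0,0,0,0,0]}'
python3 -m crank '{"travel":[[1.2,4.2,0],[2.4,8.4,0],[3.6,12.6,0],[4.8,16.8,0],[6.2,21,0]],"turn":[[0,0,2],[0,0,5],[0,0,7],[0,0,10],[0,0,12]],"gripper":[0.2,0.2,0.2,0.2,0.2]}'
python3 -m crank '{"travel":[[0,0,0],[0,0,0],[0,0,0],[0,0,0],[0,0,0]],"turn":[[0,0,0],[0,0,0],[0,0,0],[0,0,0],[0,0,0]],"gripper":[0.2,0.2,0.2,0.2,0.2]}'
python3 - <<'E'
from h import *
f=snap('wrist','w6')
print([np.round(proj(f,p,True),1) for p in((.494,.154,.125),(.5,.041,.125))])
c=np.mean([proj(f,p,True) for p in((.494,.154,.125),(.5,.041,.125))],0);x=int(np.clip(c[0]-100,0,360));y=int(np.clip(c[1]-75,0,270));print(x,y)
im=cv2.imread('pics/w6.png')[y:y+150,x:x+200]
cv2.imwrite('pics/crop6.png',cv2.convertScaleAbs(cv2.resize(im,None,fx=4,fy=4,interpolation=cv2.INTER_CUBIC),alpha=1.6))
E
```

```text
clock: 10.65
position: [0.4364, -0.179, 0.3026]
tool_rot: [3.139, -0.0, 1.413]
force: [0.8, -0.4, -0.6]
grip_width: 0.0856
finger_force: 0.0
clock: 11.15
position: [0.4982, 0.0314, 0.3012]
tool_rot: [3.141, -0.0, 1.624]
force: [1.8, -0.4, 0.2]
grip_width: 0.0684
finger_force: 0.0
clock: 11.65
position: [0.498, 0.029, 0.3005]
tool_rot: [3.141, -0.0, 1.621]
force: [-0.9, 0.1, 0.1]
grip_width: 0.0682
finger_force: 0.0
[array([279. ,  64.5]), array([279.3, 178.5])]
179 46
```

View pics/crop6.png

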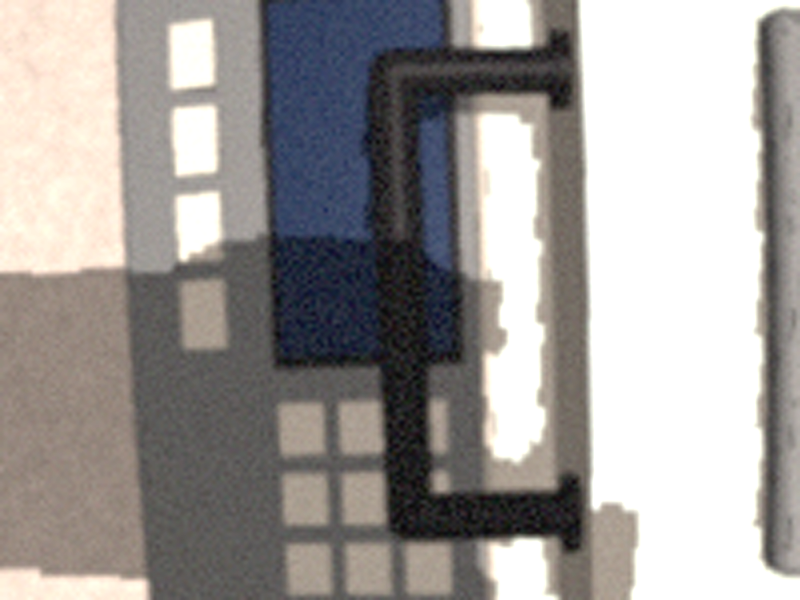

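The whole bow handle is visible in the wrist crop: bar from (391,68) to (410,518), legs to the hood at x≈570.

```bash
python3 - <<'E'
from h import *
f,t,s=load('w6'),load('top0'),load('scene0')
A=(179+391/4,46+68/4);B=(179+410/4,46+518/4)
for n,a,tt,ss in(('L',A,(217,199.5),(313.75,177)),('R',B,(257,197.5),(297.5,193.7))):
    print(n,atz(f,*a,.125,True).round(4),[ [x.round(4) for x in np.atleast_1d(tri(*r)[0])] for r in ((ray(f,*a,True),ray(t,*tt)),(ray(f,*a,True),ray(s,*ss)),(ray(f,*a,True),ray(t,*tt),ray(s,*ss)))])
a,b=atz(f,*A,.125,True),atz(f,*B,.125,True)
print('mid',(a+b)/2,'len',np.linalg.norm(a-b),'yaw',np.degrees(np.arctan2(-(a-b)[0],(a-b)[1])))
print(np.linalg.norm(a-b)); print(bot.observe()['tool_rot'],bot.observe()['qpos'].round(2))
E
```

```text
L [0.4917 0.1554 0.125 ] [[np.float64(0.492), np.float64(0.1506), np.float64(0.1511)], [np.float64(0.4922), np.float64(0.1567), np.float64(0.1196)], [np.float64(0.4939), np.float64(0.1554), np.float64(0.1213)]]
R [0.502  0.0442 0.125 ] [[np.float64(0.5015), np.float64(0.0437), np.float64(0.1205)], [np.float64(0.5031), np.float64(0.0447), np.float64(0.1244)], [np.float64(0.5021), np.float64(0.0445), np.float64(0.1238)]]
mid [0.49688331 0.09978441 0.125     ] len 0.11172899184959612 yaw 5.286446569832245
0.11172899184959612
[ 3.14139008e+00 -4.74415162e-05  1.62103029e+00] [-0.54  0.26  0.45  1.85 -0.13  1.05  0.01]
```

```bash
python3 -m crank '{"travel":[[0,2.5,-1],[0,5,-3],[-0.1,7.1,-6],[-0.1,7.1,-9],[-0.1,7.1,-10]],"turn":[[0,0,0.5],[0,0,1],[0,0,1.6],[0,0,1.6],[0,0,1.6]],"gripper":[0.4,0.6,0.6,0.6,0.6]}' 30
python3 -m crank '{"travel":[[0,0,-2],[0,0,-4],[0,0,-5],[0,0,-5],[0,0,-5]],"turn":[[0,0,0],[0,0,0],[0,0,0],[0,0,0],[0,0,0]],"gripper":[0.6,0.6,0.6,0.6,0.6]}' 30
```

```text
clock: 12.2
position: [0.496, 0.1007, 0.1981]
tool_rot: [-3.138, 0.001, 1.651]
force: [-0.1, -0.2, 0.5]
grip_width: 0.0342
finger_force: 0.0
clock: 12.7
position: [0.4977, 0.1006, 0.1512]
tool_rot: [3.141, -0.0, 1.649]
force: [-0.7, -1.2, -0.2]
grip_width: 0.0343
finger_force: 0.0
```

Down to the bar (TCP z ≈ 0.106) and close.

```bash
python3 -m crank '{"travel":[[-0.1,0,-1],[-0.1,0,-2],[-0.1,0,-3],[-0.1,0,-4],[-0.1,0,-4.5]],"turn":[[0,0,0],[0,0,0],[0,0,0],[0,0,0],[0,0,0]],"gripper":[0.6,0.6,0.6,0.6,0.6]}' 30
python3 -m crank '{"travel":[[0,0,0],[0,0,0],[0,0,0],[0,0,0],[0,0,0]],"turn":[[0,0,0],[0,0,0],[0,0,0],[0,0,0],[0,0,0]],"gripper":[0.7,0.8,0.9,1,1]}' 30
```

```text
clock: 13.2
position: [0.4958, 0.1007, 0.1041]
tool_rot: [-3.14, 0.0, 1.65]
force: [-3.7, 0.6, 9.2]
grip_width: 0.0337
finger_force: 5.2
clock: 13.7
position: [0.4962, 0.1008, 0.1055]
tool_rot: [3.141, -0.0, 1.65]
force: [-0.4, -2.3, 1.1]
grip_width: 0.0107
finger_force: 29.2
```

```bash
python3 -m crank '{"travel":[[0.1,0,0.6],[0.2,0,1.2],[0.4,0,2.4],[0.6,0.05,3.5],[1.0,0.1,4.7]],"turn":[[0,0,0],[0,0,0],[0,0,0],[0,0,0],[0,0,0]],"gripper":[1,1,1,1,1]}' 30
python3 - <<'E'
from h import *
f=snap('wrist','w7');g=snap('scene','s7')
a,b=[cv2.imread(f'pics/{n}.png') for n in('w7','s7')]
o=np.zeros((600,800,3),np.uint8)
o[:300,:400]=cv2.resize(a,(400,300)); o[:300,400:]=cv2.resize(b,(400,300))
o[300:,:400]=cv2.resize(b[110:260,240:440],(400,300)); o[300:,400:]=cv2.resize(a[230:380,180:380],(400,300))
cv2.imwrite('pics/crop7.png',cv2.convertScaleAbs(o,alpha=1.5))
E
```

```text
clock: 14.2
position: [0.5059, 0.1017, 0.1535]
tool_rot: [-3.141, 0.0, 1.65]
force: [-5.0, -0.4, -0.9]
grip_width: 0.0108
finger_force: 29.5
```

View pics/crop7.png

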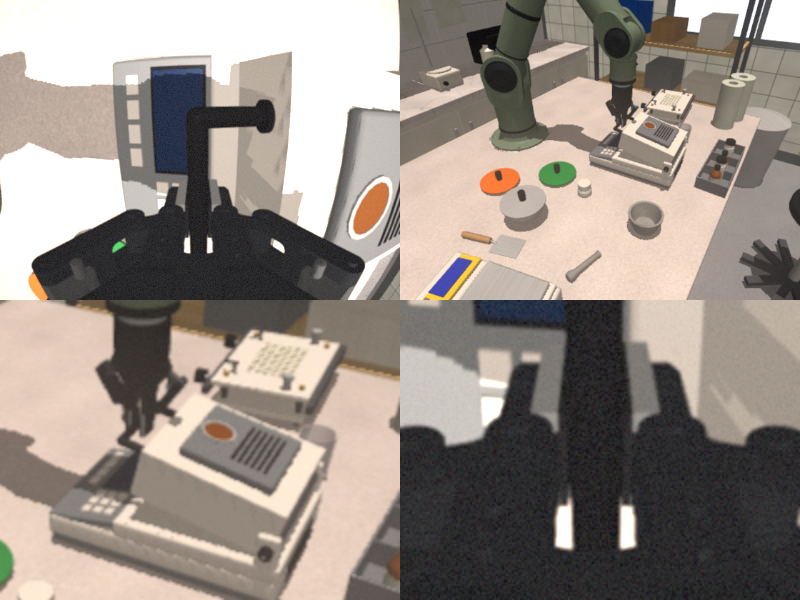

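The bar is pinched between the pads and the hood is rising with it (hood tilted in the lower-left crop; the lid is still seated). Continuing along the arc.

```bash
python3 -m crank '{"travel":[[0.4,0,1.1],[0.8,0.1,2.2],[1.3,0.1,3.3],[1.9,0.15,4.4],[2.4,0.2,5.4]],"turn":[[0,0,0],[0,0,0],[0,0,0],[0,0,0],[0,0,0]],"gripper":[1,1,1,1,1]}' 30
python3 -m crank '{"travel":[[0,0,0],[0,0,0],[0,0,0],[0,0,0],[0,0,0]],"turn":[[0,0,0],[0,0,0],[0,0,0],[0,0,0],[0,0,0]],"gripper":[1,1,1,1,1]}' 30
```

```text
clock: 14.8
position: [0.53, 0.1037, 0.2078]
tool_rot: [-3.141, -0.0, 1.65]
force: [0.3, -0.0, -1.5]
grip_width: 0.0109
finger_force: 29.2
clock: 15.3
position: [0.5296, 0.1037, 0.2072]
tool_rot: [-3.141, -0.0, 1.65]
force: [-8.3, -0.1, 4.2]
grip_width: 0.0104
finger_force: 29.9
```

```bash
python3 -m crank '{"travel":[[0.5,0.05,0.9],[1.5,0.1,2.2],[2.6,0.2,3.5],[3.8,0.3,4.7],[4.85,0.4,5.6]],"turn":[[0,0,0],[0,0,0],[0,0,0],[0,0,0],[0,0,0]],"gripper":[1,1,1,1,1]}' 30
python3 -m crank '{"travel":[[0,0,0],[0,0,0],[0,0,0],[0,0,0],[0,0,0]],"turn":[[0,0,0],[0,0,0],[0,0,0],[0,0,0],[0,0,0]],"gripper":[1,1,1,1,1]}' 30
```

```text
clock: 15.8
position: [0.5787, 0.1079, 0.265]
tool_rot: [-3.141, -0.001, 1.65]
force: [-14.9, -0.5, 17.2]
grip_width: 0.0108
finger_force: 31.7
clock: 16.3
position: [0.5783, 0.1078, 0.2646]
tool_rot: [-3.141, -0.001, 1.65]
force: [-16.2, -0.1, 18.6]
grip_width: 0.0108
finger_force: 31.9
```

```bash
python3 -m crank '{"travel":[[-0.05,0,0.05],[-0.1,0,0.1],[-0.1,0,0.1],[-0.1,0,0.1],[-0.1,0,0.1]],"turn":[[0,0,0],[0,0,0],[0,0,0],[0,0,0],[0,0,0]],"gripper":[1,1,1,1,1]}' 30
cat > ang.py <<'E'
from h import *
from scipy.optimize import minimize_scalar
def disc(f,box):
    p=f['pixels'].astype(int);x,y,w,h=box
    m=np.zeros(p.shape[:2],np.uint8);q=p[y:y+h,x:x+w]
    m[y:y+h,x:x+w]=((q[...,0]>1.6*q[...,2])&(q[...,0]-q[...,2]>35))
    n,l,st,c=cv2.connectedComponentsWithStats(m);k=1+np.argmax(st[1:,4]);return c[k],st[k]
t,s=load('top0'),load('scene0')
a,sa=disc(t,(215,135,35,40));b,sb=disc(s,(320,165,50,40))
P,e=tri(ray(t,*a),ray(s,*b))
yaw=np.radians(4.5);xa=np.array([np.cos(yaw),np.sin(yaw),0])
H=np.array([.497,.0998,.125])+.237*xa-[0,0,.025]
def rot(P,q):
    v=P-H;d=v@xa;r=v-d*xa;z=r[2];r=r-[0,0,z]
    return H+r+xa*(d*np.cos(q)+z*np.sin(q))+np.array([0,0,-d*np.sin(q)+z*np.cos(q)])
if __name__=='__main__':
    print('closed',P.round(3),e,sa,sb)
    for fn in ('s7','s8'):
        f=snap('scene','s8') if fn=='s8' else load('s7')
        c,st=disc(f,(290,100,130,110))
        r=minimize_scalar(lambda q:np.hypot(*(np.array(proj(f,rot(P,q)))-c)),bounds=(0,1.2),method='bounded');print(fn,c.round(1),st,'q',round(r.x,3),'err px',round(r.fun,1))
    o=bot.observe();print(o['position'].round(4),o['force'].round(1),o['clock'])
E
python3 ang.py
```

```text
clock: 16.8
position: [0.5776, 0.1079, 0.2642]
tool_rot: [-3.142, -0.0, 1.65]
force: [-7.0, 0.6, 8.3]
grip_width: 0.0109
finger_force: 30.9
closed [0.608 0.109 0.164] [np.float64(0.00017478938032663443), np.float64(0.0001747893803267462)] [226 150  14  14 154] [336 179  14   7  74]
s7 [349.  175.3] [343 172  13   8  80] q 0.211 err px 0.2
s8 [309.7 148.9] [302 143  16  14 151] q 0.069 err px 46.2
[0.5776 0.1078 0.2641] [-7.7  0.8  7.9] 16.85
```

```bash
sed -i 's/(290,100,130,110)/(330,100,100,110)/; s/snap(.scene.,.s8.)/load("s8")/' ang.py; python3 ang.py
```

```text
closed [0.608 0.109 0.164] [np.float64(0.00017478938032663443), np.float64(0.0001747893803267462)] [226 150  14  14 154] [336 179  14   7  74]
s7 [349.  175.3] [343 172  13   8  80] q 0.211 err px 0.2
s8 [374.2 165.7] [370 160  10  13  80] q 0.769 err px 0.2
[0.5776 0.1078 0.2641] [-7.7  0.8  7.9] 16.85
```

Vision and kinematics agree that the hood is at 0.77 rad. Easing back to about 0.61.

```bash
python3 -m crank '{"travel":[[-0.3,0,-0.2],[-0.6,0,-0.4],[-0.9,-0.05,-0.7],[-1.3,-0.1,-1.1],[-1.6,-0.1,-1.4]],"turn":[[0,0,0],[0,0,0],[0,0,0],[0,0,0],[0,0,0]],"gripper":[1,1,1,1,1]}' 30
python3 -m crank '{"travel":[[-0.3,0,-0.3],[-0.6,-0.05,-0.6],[-0.9,-0.1,-0.9],[-1.1,-0.1,-1.1],[-1.1,-0.1,-1.1]],"turn":[[0,0,0],[0,0,0],[0,0,0],[0,0,0],[0,0,0]],"gripper":[1,1,1,1,1]}' 30
python3 -m crank '{"travel":[[0,0,0],[0,0,0],[0,0,0],[0,0,0],[0,0,0]],"turn":[[0,0,0],[0,0,0],[0,0,0],[0,0,0],[0,0,0]],"gripper":[1,1,1,1,1]}' 30
sed -i 's/load("s8")/snap("scene","s9")/' ang.py; python3 ang.py
```

```text
clock: 17.35
position: [0.5614, 0.1065, 0.249]
tool_rot: [3.142, 0.0, 1.65]
force: [-3.8, -3.4, 4.8]
grip_width: 0.0105
finger_force: 30.5
clock: 17.85
position: [0.5508, 0.1056, 0.2379]
tool_rot: [3.141, 0.0, 1.65]
force: [7.2, -4.0, -5.0]
grip_width: 0.011
finger_force: 29.5
clock: 18.35
position: [0.551, 0.1056, 0.2381]
tool_rot: [3.141, 0.0, 1.65]
force: [6.3, -4.2, -4.8]
grip_width: 0.0107
finger_force: 29.5
closed [0.608 0.109 0.164] [np.float64(0.00017478938032663443), np.float64(0.0001747893803267462)] [226 150  14  14 154] [336 179  14   7  74]
s7 [349.  175.3] [343 172  13   8  80] q 0.211 err px 0.2
s8 [365.9 167.1] [360 162  12  11  84] q 0.606 err px 0.2
[0.551  0.1056 0.2381] [ 6.1 -3.7 -4.4] 18.4
```

The hood is held at about 0.61 rad, still and gripped with about 30 N. Handing in.

```bash
python3 -c "
from workcell import bot
print(bot.job_done())"
```

```text
the job is handed in; nothing more can be done
None
```

The lid was set level on the bowl and released, and the hood was raised to about 0.77 rad and eased back to about 0.61 rad; the gripper still held the handle with about 30 N when I handed the job in at about 18.4 s, and no verdict was returned.

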